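# Point out a flatbread-making set at the kitchenware stall

### The arm

A 6-joint arm with a two-finger parallel gripper is mounted at the origin on the work surface. World frame = base frame: x ahead of the robot, y to its left, z up, the work surface at z = 0. Lengths are in m, angles in rad, forces in N, time in s.
With the tool pointing down it reaches from about 0.25 to 0.775 m from the base axis. Payload 4 kg.
Tool frame: the origin (TCP) lies at the centre of the arm's flange, where the gripper is bolted on; the fingertips stand 199 mm ahead of it and the grasp point (between the pads) lies 180 mm ahead of it (robot.tcp_to_tips is the distance from the TCP to the fingertips, in m); z points along the fingers, y is the line along which they close (so a half turn about z gives the same grasp; the last joint's range is limited). The gripper opens to 94 mm and grips with 3 to 60 N. Pads are 16 mm wide; open, the fingers measure 119 mm over their backs; the gripper's body (75 mm by 177 mm) begins 78 mm behind the grasp point.
Start: joints at [-1.275, 0.087, 1.371, -0, 1.684, -0.103], TCP at [0.214, -0.507, 0.405] pointing down, gripper open.
Joint ranges: [-3.1, 3.1], [-0.76, 2.03], [0.27, 2.55], [-1.08, 4.22], [0.17, 2.65], [-2.57, 2.57]. Speed limits (rad/s): [2.79, 2.79, 3.14, 3.14, 3.14, 3.14].

### API

Orientations are given as [roll, pitch, yaw] about the fixed x, y, z axes, in that order (R = Rz(yaw) Ry(pitch) Rx(roll)).
In Python, from bench import telemetry, snapshot, ticket, robot gives the robot as it stands.
- The arm moves only by the tool apply_moves, never from a script. Its argument "moves" is a list that holds one entry, the list of rows, each a list of 5 numbers: the shift along the tool's x, y, z in units of 50 mm (1.0 is 50 mm), then the turn about the tool's z in units of 10 degrees (1.0 is 10 degrees), then the closure, from 0 (fully open) to 1 (shut). A call has 1 to 10 rows; each row is the pose to reach, as a shift and turn from the pose commanded when the call began, along the tool's axes at that moment; what a row does not reach only later rows make up. A row lasts 1/8 s, in which the tool goes at most 62.5 mm and 10.7 degrees, less where a joint would pass 70% of its speed; a pose out of reach is approached as far as the arm can. A call with a gripper value outside its range is refused whole. The fingers move at their own pace and stop on an object; the grip force is fixed at half the most. Time passes only in rows, so rows that repeat a pose let the fingers close. It gives the time, the measured TCP pose, the force, the opening and the grip force at its end, in the units of the state.
- telemetry.get_obs(): the state, without advancing time (a new reading comes with each control period).
- snapshot(name): name is "scene" or "top" or "wrist"; returns a dict with "image" (420x560x3 uint8, red, green, blue), "fovy" (degrees; the focal length in pixels is half the picture's height over the tangent of half this angle, whatever the lens; pixels are square), "cx", "cy" (the principal point, pixels), "R" (3x3) and "t" (3): a world point X has camera coordinates R X + t. Camera axes: x right, y down, z forward; pixel columns grow to the right and rows downward; lengths in m; the calibration is good to about 2 mm. A picture is of the moment at which its call begins. There is no depth.
- ticket.close_job(): hands the job in; it is judged then, once.
The state is a dict: "time": time; "joint_positions": joint angles; "qvel": joint speeds; "joint_torque": joint torques, N m; "tool_pos": TCP position; "ee_rot": TCP orientation; "wrist_force": force on the tool from outside, world axes, zero at the start; "wrist_torque": the same for the moment, N m; "width": finger opening in m; "finger_force": force on a finger pad.
Only numpy, scipy, OpenCV 4.12 (cv2) and the standard library are available. Lean on these libraries where they do the work, as an engineer would, in place of code of your own. Each camera call takes 0.05 s, during which the arm holds its last target. There are 200 camera calls.

### The job

A customer at the stall asks what she needs to make flatbreads. Point out the three pieces to her in the order she will use them - first the round rolling board, then the rolling pin, then the flat griddle - each time bringing the fingertips to within 5 cm above the middle of the piece (for the griddle, of its round plate), touching nothing, and staying there for two seconds. Finish still pointing at the griddle, do not dip down over any of the other goods, and leave everything lying exactly where it is.

Things in the scene. Friction and masses are not known exactly. Their poses are not given: they have to be found in the camera images.
- board_top (a point): Rolling board, to be pointed at first: a round plain wooden disc, 210 mm across, standing on three short feet, top face 40 mm above the table. This point is the middle of its top face; z up. Loose, about 0.55 kg. (Not to be confused with the rectangular chopping board with a short handle, 16 mm high, that lies beyond the other goods at the far left, 0.6 m left of the robot.)
- pin_mid (a point): Rolling pin, to be pointed at second: one turned piece of plain wood lying on the table, 320 mm long, 36 mm thick in the middle, tapering to thin handles with small end knobs. This point is its middle, on its axis, 18 mm above the table; x runs along its length. Loose, about 0.18 kg; it rolls away if nudged.
- griddle_mid (a point): Flat griddle, to be pointed at third and last: a shallow dished round plate of dark iron, 216 mm across, rim 16 mm high, with one straight wooden-ended handle that reaches 306 mm from the plate's middle along x and rises to at most 47 mm above the table. This point is the middle of the round plate, on its upper face, 4 mm above the table; z up. Loose, about 0.85 kg.
- deeppan_rim (a point): Bystander: deep bowl-shaped steel pan, 192 mm across, with two loop handles along its x (256 mm over them, tops 80 mm above the table). This point is the centre of its mouth, 66 mm above the table; z up. Loose.
- mortar_rim (a point): Bystander: turned wooden mortar, 100 mm across, 92 mm high, with a pestle standing in it. This point is the centre of its mouth; z up. Loose.
- pestle_top (a point): Bystander: the wooden pestle, 128 mm long, 36 mm thick at its foot, standing in the mortar. This point is its upper end, 152 mm above the table. Loose.
There are look-alikes about, which are no part of the job. Of the things shaped like the part that bears board_top, the wooden one is meant.

How it is judged:
By the outcome, as a careful person would: the job done as asked, in the order asked, and still so for the second after the job is handed in, with the robot touching nothing.
It also fails if it takes over 58 s, if anything falls off the work surface, if the arm or the gripper's body presses on something with over 40 N, if the wrist force passes 120 N, or if a joint passes its speed limit or range.

## Working session

There is one attempt and no reset: what is moved stays moved. The work goes in short steps, Python scripts to look and compute and a tool call to move; the robot and the scene stay as the last step left them, time stands still between calls to the robot, and variables do not carry over. Pictures are saved under pics/ and viewed, at most 10 in all, crops included, and the job is handed in when it is done.

Besides the shell and the picture viewer there is one more tool, called after "Call:" by a JSON object that holds its "api" and its "payload". apply_moves: Moves the arm, as the interface text tells. Its arguments: {"type":"object","properties":{"moves":{"type":"array","items":{"type":"array","items":{"type":"array","items":{"type":"number"}}}}},"required":["moves"]}

```bash
mkdir -p pics
cat > h.py <<'E'
import numpy as np,cv2,pickle
from bench import telemetry,snapshot,robot
def snap(n,f):
    s=snapshot(n); cv2.imwrite(f'pics/{f}.png',s['image'][:,:,::-1]); pickle.dump(s,open(f'pics/{f}.pkl','wb')); return s
def load(f): return pickle.load(open(f'pics/{f}.pkl','rb'))
def ray(s,u,v,z):
    f=s['image'].shape[0]/2/np.tan(np.radians(s['fovy'])/2)
    R=np.array(s['R']);t=np.array(s['t']);c=-R.T@t
    d=R.T@np.array([(u-s['cx'])/f,(v-s['cy'])/f,1]);return c+d*(z-c[2])/d[2]
def proj(s,X):
    f=s['image'].shape[0]/2/np.tan(np.radians(s['fovy'])/2)
    p=np.array(s['R'])@X+s['t'];return p[:2]/p[2]*f+[s['cx'],s['cy']]
E
python3 - <<'E'
from h import *
for n in ('top','scene'):
    s=snap(n,n+'0'); print(n,s['fovy'],s['cx'],s['cy'],-np.array(s['R']).T@s['t'])
o=telemetry.get_obs();print(o['time'],o['tool_pos'],o['ee_rot'],o['width'])
E
```

```text
top 47.46247658966382 282.1115855678133 202.69310920271116 [0.15621398 0.02118388 1.43325568]
scene 50.331546241066064 272.98791668839004 211.2651355032895 [ 1.36590207 -0.24504425  0.89975885]
0.1 [ 0.2135402  -0.50675533  0.4036345 ] [-3.13967652e+00 -1.82586932e-04  3.98778093e-01] 0.09359427747685249
```

View pics/top0.png

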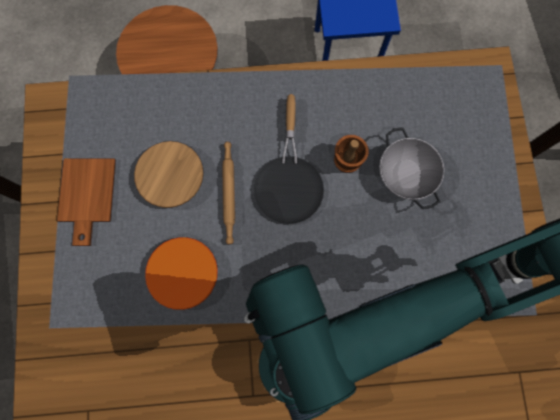

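View pics/scene0.png

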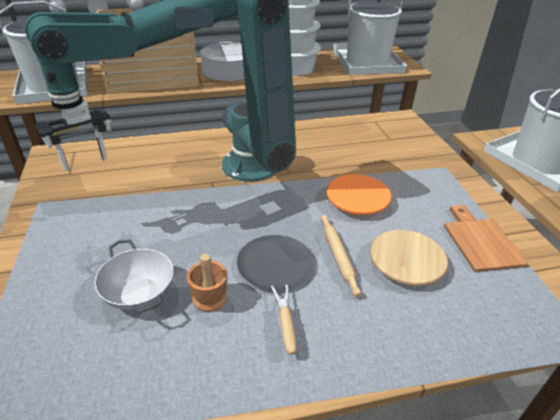

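The top view shows three round candidates. The pale wooden disc is at (169,174), the orange plastic disc at (181,273), and the brown stool at (167,45) stands on the floor. The wooden disc fits "plain wood". The pin is near (228,193), the griddle plate near (288,190) with its handle up the image, the mortar at (350,152) and the pan at (411,168). The scene view agrees: disc (408,257), pin (340,255), plate (276,263).

Run:
```python
from h import *
s=load('top0');t=load('scene0');im=s['image'];hsv=cv2.cvtColor(im,cv2.COLOR_RGB2HSV)
wood=((hsv[...,0]<25)&(hsv[...,1]>80)&(hsv[...,2]>60)).astype(np.uint8)
dark=((hsv[...,2]<62)).astype(np.uint8)
vis=im[:,:,::-1].copy()
def comp(m,uv,roi):
    k=np.zeros_like(m);x0,y0,x1,y1=roi;k[y0:y1,x0:x1]=m[y0:y1,x0:x1]
    k=cv2.morphologyEx(k,cv2.MORPH_OPEN,np.ones((3,3)))
    c=[c for c in cv2.findContours(k,0,1)[0] if cv2.pointPolygonTest(c,uv,False)>=0][0]
    cv2.drawContours(vis,[c],-1,(0,255,0),1);return c
b=comp(wood,(169,174),(120,130,212,215));e=cv2.fitEllipse(b);B=ray(s,*e[0],.037);print('board',e,B)
p=comp(wood,(228,193),(212,130,245,255));q=p[:,0].astype(float)
w=np.array([ray(s,u,v,.018)[:2] for u,v in q]);r=cv2.minAreaRect(w.astype(np.float32));P=np.r_[r[0],.018];print('pin',r)
g=comp(dark,(288,190),(245,145,335,230));e=cv2.fitEllipse(cv2.convexHull(g));G=ray(s,*e[0],.012);print('griddle',e,G)
print([proj(t,X) for X in (B,P,G)],[np.round(ray(s,u,v,z),3) for u,v,z in((350,152,.092),(411,168,.066),(353,145,.152))])
for X in (B,P,G): cv2.circle(vis,tuple(proj(s,X).round().astype(int)),2,(0,0,255),-1)
l=cv2.resize(vis[80:310,50:350],None,fx=2,fy=2)
v2=t['image'][:,:,::-1].copy()
for X in (B,P,G): cv2.circle(v2,tuple(proj(t,X).round().astype(int)),2,(0,0,255),-1)
cv2.imwrite('pics/c1.png',l);cv2.imwrite('pics/c2.png',cv2.resize(v2[160:370,220:540],None,fx=2,fy=2))
```

```text
board ((168.12896728515625, 174.03656005859375), (64.57608032226562, 69.06002807617188), 66.06085968017578) [0.58632066 0.3348951  0.037     ]
pin ((0.5218159556388855, 0.15859641134738922), (0.034733422100543976, 0.31828978657722473), 87.98103332519531)
griddle ((295.386962890625, 182.727783203125), (69.3829116821289, 98.74005126953125), 49.6689567565918) [ 0.53300716 -0.04902718  0.012     ]
[array([408.18408856, 252.95407545]), array([339.36257442, 251.35675881]), array([268.72903065, 266.88370597])] [array([ 0.591, -0.214,  0.092]), array([ 0.535, -0.394,  0.066]), array([ 0.592, -0.214,  0.152])]
```

View pics/c1.png

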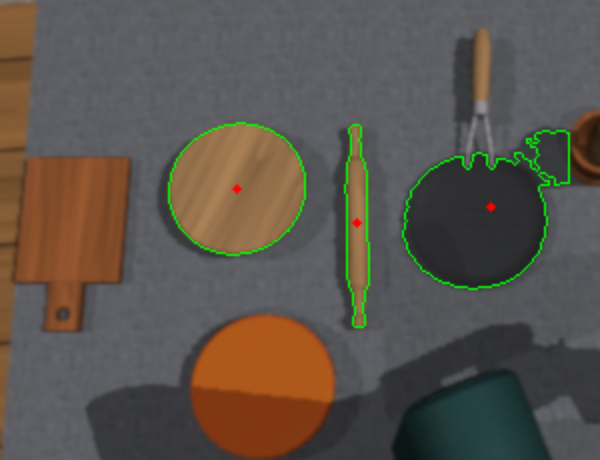

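View pics/c2.png

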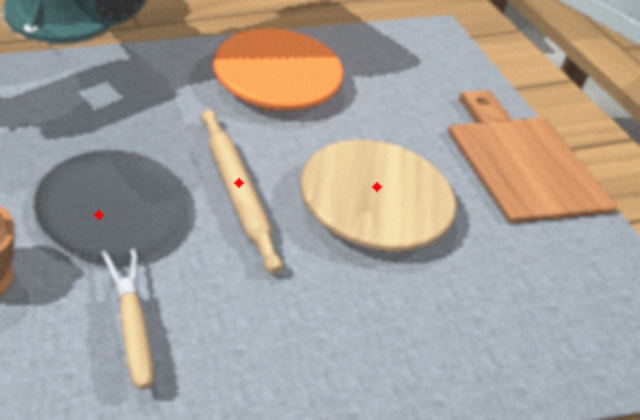

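Crop confirmed: the pale plain-wood round disc on feet is the board; the orange one is the look-alike. The griddle mask leaked into the mortar's shadow, so I'll refit it using clean rim points.

```bash
cat >> h.py <<'E'
def shift(target,tip_clear=None):
    from scipy.spatial.transform import Rotation as Ro
    o=telemetry.get_obs();R=Ro.from_euler('xyz',o['ee_rot']).as_matrix()
    return np.round(R.T@(np.array(target)-o['tool_pos'])/.05,2)
E
python3 - <<'E'
from h import *
s=load('top0');t=load('scene0')
hsv=cv2.cvtColor(s['image'],cv2.COLOR_RGB2HSV)
m=(hsv[...,2]<62).astype(np.uint8);m[:145]=0;m[230:]=0;m[:,:245]=0;m[:,335:]=0
c=max(cv2.findContours(m,0,1)[0],key=cv2.contourArea)[:,0]
c=c[(c[:,1]>172)&(c[:,0]<326)]
e=cv2.fitEllipse(c);G=ray(s,*e[0],.012);print(e,G,proj(t,G))
print(shift([.586,.335,.42]),shift([.586,.335,.267]))
E
```

```text
((287.1592712402344, 190.50775146484375), (66.40060424804688, 71.89408111572266), 77.55513763427734) [ 0.5105646  -0.02166108  0.012     ] [276.54554071 259.66454729]
[ 13.4  -12.62  -0.3 ] [ 13.4  -12.62   2.76]
```

Call:
{"api": "apply_moves", "payload": {"moves": [[[0.8, -0.75, -0.3, 0, 0.9], [1.6, -1.5, -0.3, 0, 0.9], [2.4, -2.25, -0.3, 0, 0.9], [3.2, -3, -0.3, 0, 0.9], [4, -3.75, -0.3, 0, 0.9], [4.8, -4.5, -0.3, 0, 0.9], [5.6, -5.25, -0.3, 0, 0.9], [6.4, -6, -0.3, 0, 0.9], [7.2, -6.8, -0.3, 0, 0.9], [8, -7.5, -0.3, 0, 0.9]]]}}

```text
time: 1.35
tool_pos: [0.4367, -0.004, 0.4194]
ee_rot: [3.141, 0.0, 0.399]
wrist_force: [1.0, -0.3, 0.2]
width: 0.0096
finger_force: 0.0
```

Call:
{"api": "apply_moves", "payload": {"moves": [[[0.8, -0.75, 0, 0, 0.9], [1.6, -1.5, 0, 0, 0.9], [2.4, -2.25, 0, 0, 0.9], [3.2, -3, 0, 0, 0.9], [4, -3.75, 0, 0, 0.9], [4.8, -4.5, 0, 0, 0.9], [5.4, -5.1, 0, 0, 0.9], [5.4, -5.1, 0, 0, 0.9], [5.4, -5.1, 0, 0, 0.9], [5.4, -5.1, 0, 0, 0.9]]]}}

```text
time: 2.6
tool_pos: [0.5862, 0.3327, 0.4202]
ee_rot: [3.141, -0.0, 0.397]
wrist_force: [0.5, -0.2, 0.1]
width: 0.0097
finger_force: 0.0
```

Run:
```python
from h import *
o=telemetry.get_obs();print(o['time'],o['tool_pos'],o['ee_rot'],o['width'])
print(shift([.586,.335,.267]))
snap('wrist','w1')
```

```text
2.6 [0.58615229 0.33267542 0.42023442] [ 3.14118756e+00 -3.53824307e-04  3.97423485e-01] 0.009668413172870762
[ 0.01 -0.05  3.06]
```

View pics/w1.png

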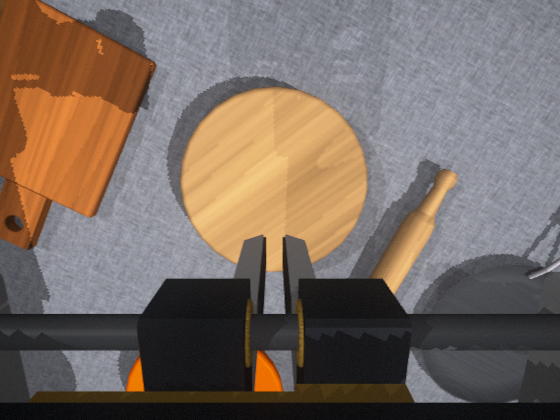

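The wrist view shows the wooden disc around (274,180), with the fingertips at about (275,238) in front of it because the camera sits off the tool axis. I'll check the disc centre with a ray from this view.

Run:
```python
from h import *
s=load('w1');hsv=cv2.cvtColor(s['image'],cv2.COLOR_RGB2HSV)
m=((hsv[...,0]<25)&(hsv[...,1]>60)&(hsv[...,2]>120)).astype(np.uint8);m[:,:165]=0;m[:,375:]=0;m[230:]=0
c=max(cv2.findContours(m,0,1)[0],key=cv2.contourArea)[:,0];c=c[c[:,1]<227]
e=cv2.fitEllipse(c);print(e,ray(s,*e[0],.04),ray(s,e[0][0]-e[1][0]/2,e[0][1],.04))
print(proj(s,np.array([.5105,-.0217,.012])),proj(s,np.array([.5218,.1586,.018])))
```

```text
((273.3517150878906, 178.89646911621094), (183.64845275878906, 186.3345184326172), 86.53132629394531) [0.59607046 0.33802041 0.04      ] [0.55717127 0.43072805 0.04      ]
[496.31738439 336.41734887] [381.7272037  284.04883999]
```

The top view puts the board at x=0.586 and the wrist view at 0.596, so I'll use the mean. Descending now and holding for more than 2 s.

Call:
{"api": "apply_moves", "payload": {"moves": [[[0.1, 0, 0.8, 0, 0.9], [0.1, 0, 1.6, 0, 0.9], [0.1, 0, 2.3, 0, 0.9], [0.1, 0, 2.8, 0, 0.9], [0.1, 0, 3, 0, 0.9], [0.1, 0, 3, 0, 0.9], [0.1, 0, 3, 0, 0.9], [0.1, 0, 3, 0, 0.9], [0.1, 0, 3, 0, 0.9], [0.1, 0, 3, 0, 0.9]]]}}

```text
time: 3.9
tool_pos: [0.591, 0.3359, 0.27]
ee_rot: [3.141, -0.0, 0.399]
wrist_force: [-0.1, -0.2, 0.3]
width: 0.0094
finger_force: 0.0
```

Call:
{"api": "apply_moves", "payload": {"moves": [[[0, 0, 0, 0, 0.9], [0, 0, 0, 0, 0.9], [0, 0, 0, 0, 0.9], [0, 0, 0, 0, 0.9], [0, 0, 0, 0, 0.9], [0, 0, 0, 0, 0.9], [0, 0, 0, 0, 0.9], [0, 0, 0, 0, 0.9], [0, 0, 0, 0, 0.9], [0, 0, 0, 0, 0.9]]]}}

```text
time: 5.15
tool_pos: [0.591, 0.3358, 0.2697]
ee_rot: [3.141, 0.0, 0.399]
wrist_force: [-0.5, 0.7, -0.3]
width: 0.0096
finger_force: 0.0
```

Call:
{"api": "apply_moves", "payload": {"moves": [[[0, 0, 0, 0, 0.9], [0, 0, 0, 0, 0.9], [0, 0, 0, 0, 0.9], [0, 0, 0, 0, 0.9], [0, 0, 0, 0, 0.9], [0, 0, 0, 0, 0.9], [0, 0, 0, 0, 0.9], [0, 0, 0, 0, 0.9], [0, 0, 0, 0, 0.9], [0, 0, 0, 0, 0.9]]]}}

```text
time: 6.4
tool_pos: [0.591, 0.3358, 0.2696]
ee_rot: [3.142, -0.0, 0.399]
wrist_force: [0.4, -0.4, 0.4]
width: 0.0095
finger_force: 0.0
```

Run:
```python
from h import *
o=telemetry.get_obs();print(o['time'],o['tool_pos'],o['wrist_force'])
s=snap('scene','s2')
print(proj(s,np.array(o['tool_pos'])-[0,0,.199]))
cv2.imwrite('pics/s2c.png',cv2.resize(s['image'][150:350,250:500,::-1],None,fx=3,fy=3))
print(shift([.522,.159,.40]),shift([.522,.159,.255]))
```

```text
6.4 [0.59096739 0.33583727 0.26963994] [ 0.44488704 -0.35895325  0.43378042]
[411.83028772 245.17471902]
[-2.64  2.72 -2.61] [-2.64  2.72  0.29]
```

View pics/s2c.png

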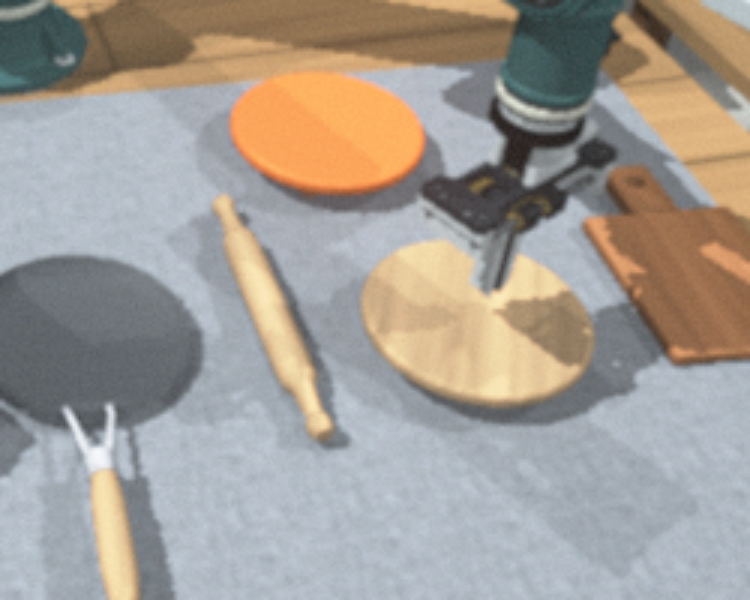

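The tips hang over the board's middle, at (490,290) in the crop with the disc centred near (478,318), and they aren't touching it. Next is the pin.

Call:
{"api": "apply_moves", "payload": {"moves": [[[0, 0, -1, 0, 0.9], [0, 0, -2, 0, 0.9], [0, 0, -2.6, 0, 0.9], [-0.6, 0.6, -2.6, 0, 0.9], [-1.4, 1.4, -2.6, 0, 0.9], [-2.1, 2.2, -2.6, 0, 0.9], [-2.64, 2.72, -2.6, 0, 0.9], [-2.64, 2.72, -2.6, 0, 0.9], [-2.64, 2.72, -2.6, 0, 0.9], [-2.64, 2.72, -2.6, 0, 0.9]]]}}

```text
time: 7.7
tool_pos: [0.5225, 0.1602, 0.3995]
ee_rot: [-3.141, 0.0, 0.4]
wrist_force: [0.6, 0.3, 0.4]
width: 0.0093
finger_force: 0.0
```

Call:
{"api": "apply_moves", "payload": {"moves": [[[0, 0, 0.8, 0, 0.9], [0, 0, 1.6, 0, 0.9], [0, 0, 2.2, 0, 0.9], [0, 0, 2.7, 0, 0.9], [0, 0, 2.88, 0, 0.9], [0, 0, 2.88, 0, 0.9], [0, 0, 2.88, 0, 0.9], [0, 0, 2.88, 0, 0.9], [0, 0, 2.88, 0, 0.9], [0, 0, 2.88, 0, 0.9]]]}}

```text
time: 8.95
tool_pos: [0.5222, 0.1592, 0.256]
ee_rot: [3.141, -0.001, 0.399]
wrist_force: [-0.2, 0.7, 0.5]
width: 0.0094
finger_force: 0.0
```

Call:
{"api": "apply_moves", "payload": {"moves": [[[0, 0, 0, 0, 0.9], [0, 0, 0, 0, 0.9], [0, 0, 0, 0, 0.9], [0, 0, 0, 0, 0.9], [0, 0, 0, 0, 0.9], [0, 0, 0, 0, 0.9], [0, 0, 0, 0, 0.9], [0, 0, 0, 0, 0.9], [0, 0, 0, 0, 0.9], [0, 0, 0, 0, 0.9]]]}}

```text
time: 10.2
tool_pos: [0.5221, 0.1592, 0.2557]
ee_rot: [3.141, -0.0, 0.399]
wrist_force: [0.7, -0.1, 0.1]
width: 0.0095
finger_force: 0.0
```

Call:
{"api": "apply_moves", "payload": {"moves": [[[0, 0, 0, 0, 0.9], [0, 0, 0, 0, 0.9], [0, 0, 0, 0, 0.9], [0, 0, 0, 0, 0.9], [0, 0, 0, 0, 0.9], [0, 0, 0, 0, 0.9], [0, 0, 0, 0, 0.9], [0, 0, 0, 0, 0.9], [0, 0, 0, 0, 0.9], [0, 0, 0, 0, 0.9]]]}}

```text
time: 11.45
tool_pos: [0.5221, 0.1592, 0.2557]
ee_rot: [3.141, -0.0, 0.399]
wrist_force: [-0.3, -0.3, -0.2]
width: 0.0095
finger_force: 0.0
```

Run:
```python
from h import *
o=telemetry.get_obs();print(o['time'],o['tool_pos'],o['wrist_force'])
s=snap('scene','s3')
cv2.imwrite('pics/s3c.png',cv2.resize(s['image'][150:350,230:480,::-1],None,fx=3,fy=3))
print(shift([.512,-.022,.40]),shift([.512,-.022,.233]))
```

```text
11.45 [0.52213941 0.15922241 0.25566023] [-0.3058264  -0.29013292 -0.23983005]
[-1.59  3.26 -2.89] [-1.59  3.26  0.45]
```

View pics/s3c.png

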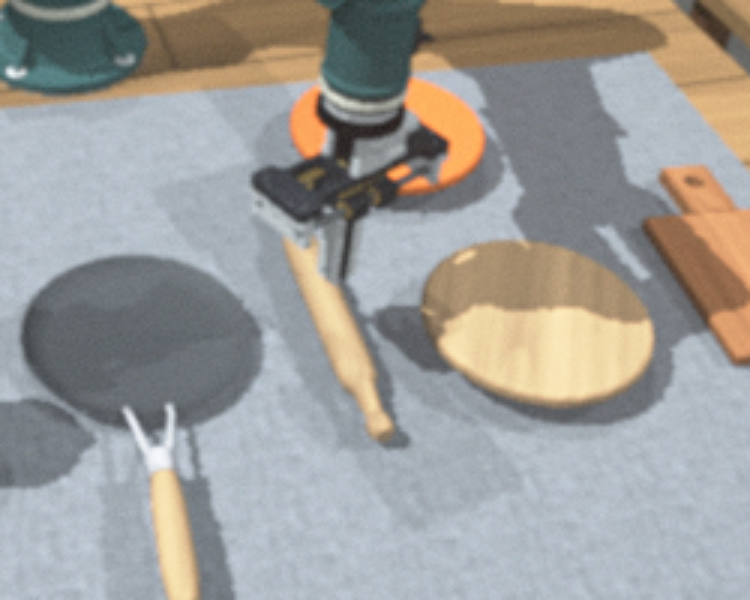

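The tips are just above the pin's middle, at (337,280) in the crop against pin (328,305), and the pin hasn't moved. Last is the griddle.

Call:
{"api": "apply_moves", "payload": {"moves": [[[0, 0, -1, 0, 0.9], [0, 0, -2, 0, 0.9], [0, 0, -2.9, 0, 0.9], [-0.4, 0.8, -2.9, 0, 0.9], [-0.8, 1.6, -2.9, 0, 0.9], [-1.2, 2.5, -2.9, 0, 0.9], [-1.6, 3.26, -2.9, 0, 0.9], [-1.6, 3.26, -2.9, 0, 0.9], [-1.6, 3.26, -2.9, 0, 0.9], [-1.6, 3.26, -2.9, 0, 0.9]]]}}

```text
time: 12.75
tool_pos: [0.5118, -0.021, 0.4007]
ee_rot: [-3.141, -0.0, 0.4]
wrist_force: [0.4, 0.7, -0.1]
width: 0.0094
finger_force: 0.0
```

Call:
{"api": "apply_moves", "payload": {"moves": [[[0, 0, 0.8, 0, 0.9], [0, 0, 1.6, 0, 0.9], [0, 0, 2.4, 0, 0.9], [0, 0, 3, 0, 0.9], [0, 0, 3.3, 0, 0.9], [0, 0, 3.35, 0, 0.9], [0, 0, 3.35, 0, 0.9], [0, 0, 3.35, 0, 0.9], [0, 0, 3.35, 0, 0.9], [0, 0, 3.35, 0, 0.9]]]}}

```text
time: 14.0
tool_pos: [0.5118, -0.0221, 0.2337]
ee_rot: [3.141, -0.001, 0.399]
wrist_force: [0.6, 0.0, 0.4]
width: 0.0096
finger_force: 0.0
```

Call:
{"api": "apply_moves", "payload": {"moves": [[[0, 0, 0, 0, 0.9], [0, 0, 0, 0, 0.9], [0, 0, 0, 0, 0.9], [0, 0, 0, 0, 0.9], [0, 0, 0, 0, 0.9], [0, 0, 0, 0, 0.9], [0, 0, 0, 0, 0.9], [0, 0, 0, 0, 0.9], [0, 0, 0, 0, 0.9], [0, 0, 0, 0, 0.9]]]}}

```text
time: 15.25
tool_pos: [0.5117, -0.022, 0.2332]
ee_rot: [3.142, -0.0, 0.399]
wrist_force: [-0.2, 1.1, 0.0]
width: 0.0095
finger_force: 0.0
```

Call:
{"api": "apply_moves", "payload": {"moves": [[[0, 0, 0, 0, 0.9], [0, 0, 0, 0, 0.9], [0, 0, 0, 0, 0.9], [0, 0, 0, 0, 0.9], [0, 0, 0, 0, 0.9], [0, 0, 0, 0, 0.9], [0, 0, 0, 0, 0.9], [0, 0, 0, 0, 0.9], [0, 0, 0, 0, 0.9], [0, 0, 0, 0, 0.9]]]}}

```text
time: 16.5
tool_pos: [0.5117, -0.0221, 0.2332]
ee_rot: [3.141, -0.0, 0.399]
wrist_force: [-0.6, 1.0, -0.3]
width: 0.0091
finger_force: 0.0
```

Run:
```python
from h import *
o=telemetry.get_obs();print(o['time'],o['tool_pos'],o['wrist_force'])
s=snap('scene','s4')
cv2.imwrite('pics/s4c.png',cv2.resize(s['image'][150:370,180:480,::-1],None,fx=2.5,fy=2.5))
```

```text
16.5 [ 0.5117095  -0.02206302  0.23317233] [-0.55442036  0.98373402 -0.30155444]
```

View pics/s4c.png

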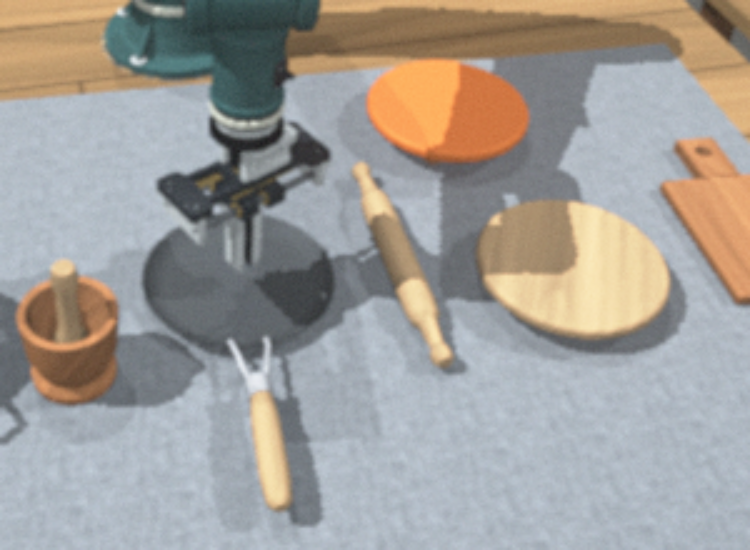

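The tips are at (243,262), just above the plate's middle near (239,278). Nothing has moved or been touched, so I'm handing in.

```bash
python3 -c "
from bench import ticket
print(ticket.close_job())"
```

```text
the job is handed in; nothing more can be done
None
```

I pointed at the round wooden board, then the rolling pin, then the griddle, each for over two seconds with the tips 3–4 cm above the middle; the arm finished over the griddle, nothing was touched or moved, and the job is handed in at about 16.5 s.

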